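Clamp a wooden block: touch, then half a turn

ROBOT

A 7-joint arm with a two-finger parallel gripper is mounted at the origin on a cart in front of the work surface, level with it; the furniture and walls round the work are solid. World frame = base frame: x ahead of the robot, y to its left, z up, the work surface at z = 0. Lengths are in m, angles in rad, forces in N, time in s.
With the tool pointing down it reaches from about 0.35 to 0.9 m from the base axis. Payload 7.2 kg.
Tool frame: the origin (TCP) lies midway between the tips of the shut fingers; the grasp point (between the pads) lies 19 mm behind it (bot.grasp_offset is the distance from the TCP to the grasp point, in m); z points along the fingers, y is the direction in which the jaws open and shut (so a half turn about z gives the same grasp; the last joint's range is limited). The gripper opens to 85 mm and grips with 20 to 120 N. Pads are 22 mm wide; open, the fingers measure 114 mm over their backs; the gripper's body (76 mm by 85 mm) begins 54 mm behind the grasp point. The pads swing forward as they close: fully open they stand 13 mm farther back than shut.
Start: joints at [1.162, 0.411, -0.013, 1.596, 0.006, 1.134, -0.082], TCP at [0.209, -0.589, 0.202] pointing down, gripper open.
Joint ranges: [-2.95, 2.95], [-0.29, 1.99], [-1.47, 1.44], [0.14, 2.54], [-1.03, 4.17], [0.13, 1.85], [-2.86, 2.86]. Speed limits (rad/s): [2.39, 2.39, 3.01, 3.01, 3.14, 3.14, 3.14].

INTERFACE

Orientations are given as a unit quaternion [x, y, z, w].
In Python, from plant import readout, viewer, ticket, bot gives the robot as it stands.
- The arm moves only by the tool servo_tool, never from a script. Its argument "motion" is a list that holds one entry, the list of rows, each a list of 7 numbers: the shift along the world's x, y, z in cm, then the turn, a rotation vector about the world's x, y, z in degrees, then the opening, from -1 (shut) to 1 (fully open). In form: [[[x, y, z, rx, ry, rz, hand], ...]]. A call has 1 to 5 rows; each row shifts and turns the commanded pose from where the row before left it; what a row does not reach is not made up. A row lasts 1/10 s, in which the tool goes at most 50 mm and 8.59 degrees, less where a joint would pass 70% of its speed; a pose out of reach is approached as far as the arm can. A call with a gripper value outside its range is refused whole. The fingers move at their own pace and stop on an object; "squeeze" is the grip in N (left out, the last holds). Time passes only in rows, so rows that do not move let the fingers close. It gives the time, the measured TCP pose, the force and the opening at its end, in the units of the state.
- readout.get_state(): the state, without advancing time (a new reading comes with each control period).
- viewer.get_image(name): name is "side" or "top" or "wrist"; returns the picture (420x560x3 uint8, red, green, blue); there is no depth.
- viewer.calibration(name): a dict with "fx", "fy", "cx", "cy" (pixels), "R" (3x3) and "t" (3): a world point X has camera coordinates R X + t; the wrist camera has in their place "tool_from_camera" (4x4, takes a point from camera to tool coordinates, whose origin is the TCP and whose axes are the flange's). Camera axes: x right, y down, z forward; pixel columns grow to the right and rows downward; lengths in m; the calibration is good to about 2 mm. A picture is of the moment at which its call begins: read the wrist's pose just before it. calibration takes no time and is no camera call.
- ticket.job_done(): hands the job in, once; it reports no verdict.
The state is a dict: "time": time; "joint_pos": joint angles; "joint_velocities": joint speeds; "tau": joint torques, N m; "tool_pos": TCP position; "orientation": TCP orientation; "ft_force": force on the tool from outside, world axes, zero at the start; "wrist_torque": the same for the moment, N m; "grip_width": finger opening in m.
Only numpy, scipy, OpenCV 4.12 (cv2) and the standard library are available. Lean on these libraries where they do the work, as an engineer would, in place of code of your own. Each camera call takes 0.05 s, during which the arm holds its last target. There are 200 camera calls.

TASK

Put the drilled wooden block on the steel bed of the bench clamp and slide it lengthwise between the rails until it is fully home against the back stop, under the screw. Then turn the clamp's bar knob clockwise until its foot just touches the block, and tighten half a turn more from there, no further, so that the block is held without being marked; let go and leave the other things on the bench alone.

Things in the scene. Friction and masses are not known exactly. Their poses are not given: they have to be found in the camera images.
- block_center (a point): centre of the drilled wooden block, 110 mm long (its y axis), 42 mm wide (x), 30 mm high (z); lies loose and flat on the bench; 0.14 to 0.28 kg
- block: the same wooden block; origin at the centre of its underside, same axes
- bed_home (a point): point on the top of the clamp's steel bed where the centre of the block's underside belongs when fully home; x axis: the way the block slides in, to the stop; z up. The bed (70 mm wide, top 13 to 15 mm above the bench) reaches 90 mm in front of (-x) and 56 mm behind this point. The stop's face is 55 mm ahead (+x)
- clamp_bed: the same bed; origin on the screw axis, 35 mm ahead (+x) of bed_home, same axes. Two rails, 12 mm high and 46 mm apart, guide the far end of the block: they run from 17 mm in front of the origin to the stop, with flared lips from 35 mm in front, about 60 mm apart at the mouth. Nearer than that the bed is bare, with room for fingers beside the block
- clamp_axis (a point): the clamp's fixed cast frame: point on the screw's axis at bench level, 35 mm ahead (+x) of bed_home, same axes. The column stands 25 to 57 mm ahead of the axis; its arm (40 mm wide, underside 64 mm and top 94 mm above the bench) reaches 20 mm in front of the axis
- knob_grip (a point): centre of the black bar knob on the screw, on its vertical axis: bar 56 mm long (x), 12 mm thick (y), 30 mm high (z), about 0.135 m above the bench, on a 13 mm shaft that is bare for 20 mm under the bar. Clockwise from above drives the screw down, 12 mm per turn, with light drag (about 0.04 N m) while free; it stays where it is left and has several turns of travel
- tape_measure: bystander: tape measure, 36x84x62 mm; origin at the centre of its underside
- nut_m16: bystander: hexagon nut, 35 mm across, 14 mm high; origin at the centre of its underside
- spanner_13: bystander: spanner, 188 mm long, 8 mm high; origin at the centre of its underside
- clamp_knob: the screw with that knob and its foot, a flat rubber-faced disc 34 mm across under the arm; origin on the axis near bench level. The foot starts 1.7 to 5 mm above the seated block. It turns with the screw, so once it touches it rubs and the knob turns harder by about 0.1 N m at once. It is sprung: it gives from 12 N on, 1.5 N per mm, so it presses with about 21 N half a turn after touching
Not all that is in view belongs to the job. What is shaped like the block but yellow is not meant.

How it is judged:
On the way, in this order (a step that is already met when the one before it is completed fails the run):
1. the block is fully home against the stop, between the rails, not yet pressed by the foot (x of block in the frame of bed_home above -0.004 m and z of block in the frame of bed_home below 0.003 m and angle between the y axis of block and the x axis of bed_home, either way round below 0.12 rad and contact force between clamp_knob and block below 1 N), for 0.2 s.
2. the foot has touched the block (contact force between clamp_knob and block above 3 N), for 0.1 s.
At the end, for the whole second after the job is handed in: the block lies flat on the bed between the rails within 4 mm of the stop, and the foot presses it with 18.5 to 23.5 N, which is half a turn (give or take an eighth of a turn) after touching; everything at rest and released (contact force between clamp_knob and block between 18.5 and 23.5 N and x of block in the frame of bed_home above -0.004 m and z of block in the frame of bed_home below 0.003 m and angle between the y axis of block and the x axis of bed_home, either way round below 0.12 rad and linear speed of block below 0.01 m/s).
It fails at once if the screw is overtightened: the foot presses the block with more than 26 N (contact force between clamp_knob and block above 26 N).
It fails at once if a bystander (tape measure, nut, spanner) is moved more than 20 mm (distance of any of tape_measure, nut_m16, spanner_13 from where it was at the start of the episode above 0.02 m).
It also fails if it takes over 72 s, if anything falls off the work surface, if the arm or the gripper's body presses on something with over 40 N, if the wrist force passes 120 N, or if a joint passes its speed limit or range.

## Working session

There is one attempt and no reset: what is moved stays moved. The work goes in short steps, Python scripts to look and compute and a tool call to move; the robot and the scene stay as the last step left them, time stands still between calls to the robot, and variables do not carry over. Pictures are saved under pics/ and viewed, about 8 in all and at most 12, crops included, and the job is handed in when it is done.

Besides the shell and the picture viewer there is one more tool, called after "Request:" as name(argument=value, ...), one argument or row to a line, values as JSON. servo_tool: Moves the arm, as the interface text tells. Its arguments: {"type":"object","properties":{"motion":{"type":"array"},"squeeze":{"type":"number"}},"required":["motion"]}

```bash
mkdir -p pics; ls; cat > h.py <<'E'
import numpy as np, cv2
from plant import readout, viewer, ticket, bot
from scipy.spatial.transform import Rotation as Rn
def shot(n,f):
    s=readout.get_state(); im=viewer.get_image(n); cv2.imwrite('pics/'+f,im[:,:,::-1]); return s,im
def ray(n,px,s=None):
    c=viewer.calibration(n)
    d=np.array([(px[0]-c['cx'])/c['fx'],(px[1]-c['cy'])/c['fy'],1.])
    if n=='wrist':
        T=np.array(c['tool_from_camera']);R=Rn.from_quat(s['orientation']).as_matrix()
        return R@T[:3,3]+np.array(s['tool_pos']), R@T[:3,:3]@d
    R=np.array(c['R']);t=np.array(c['t']); return -R.T@t, R.T@d
def onz(n,px,z,s=None):
    o,d=ray(n,px,s); return o+d*(z-o[2])/d[2]
def proj(n,X):
    c=viewer.calibration(n);p=np.array(c['R'])@np.array(X)+np.array(c['t']);return p[0]/p[2]*c['fx']+c['cx'],p[1]/p[2]*c['fy']+c['cy']
E
python3 - <<'E'
from h import *
s,_=shot('top','top0.png'); shot('side','side0.png')
print(s)
for n in('top','side'):
  c=viewer.calibration(n);R=np.array(c['R']);print(n,-R.T@np.array(c['t']),R.round(2).tolist())
E
```

```text
pics
{'time': 0.0, 'joint_pos': array([ 1.16179609,  0.41187358, -0.0127403 ,  1.59703764,  0.00559963,
        1.13430361, -0.08225389]), 'joint_velocities': array([ 0.00124621,  0.00199179,  0.00098803, -0.00129296, -0.00041965,
       -0.00013411,  0.00245385]), 'tau': array([-1.34893526e-03, -6.00628209e+01,  6.81954995e-01, -2.99421948e+01,
        1.39665286e-02,  1.04827704e-02, -1.81161624e-05]), 'tool_pos': array([ 0.20869434, -0.58855488,  0.20087198]), 'orientation': array([ 9.85516984e-01,  1.69574894e-01, -1.84069108e-04, -7.71644511e-04]), 'ft_force': array([ 0.06621789, -0.71708549, -0.04709423]), 'wrist_torque': array([ 0.03008474, -0.00214783, -0.02184422]), 'grip_width': 0.08541427677028562}
top [0.45529521 0.05526444 1.15765924] [[-0.02, -1.0, -0.01], [-0.99, 0.03, -0.1], [0.1, 0.01, -0.99]]
side [0.32137565 0.38267501 0.90095348] [[-0.77, -0.64, 0.01], [-0.57, 0.68, -0.47], [0.29, -0.36, -0.88]]
```

View pics/top0.png

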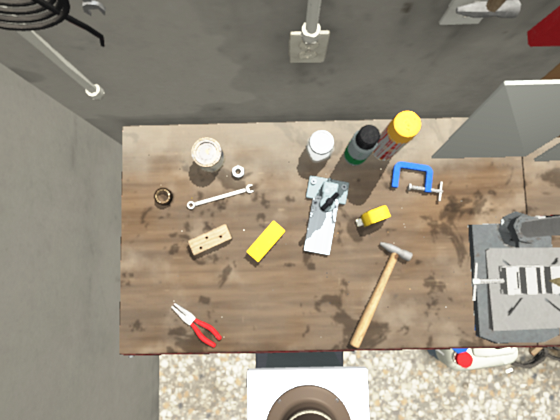

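View pics/side0.png

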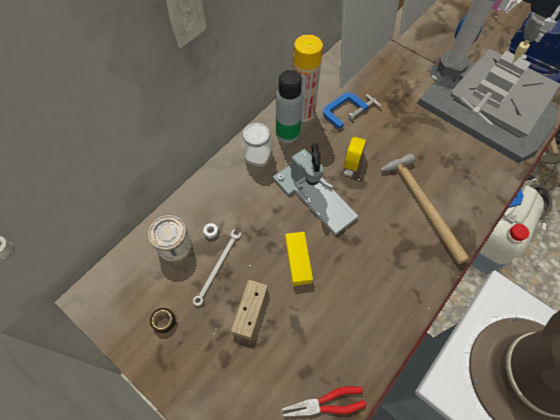

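The top view shows the block at (210,240), a yellow decoy at (266,242), the clamp at (325,215) with its knob at (331,199), the nut at (238,172), the spanner at (220,197) and the tape at (373,216). Next I measure the block and clamp from contours.

```bash
python3 - <<'E'
from h import *
def rect(n,mask,z):
    cs,_=cv2.findContours(mask,0,1); c=max(cs,key=cv2.contourArea)
    b=cv2.boxPoints(cv2.minAreaRect(c)); P=np.array([onz(n,p,z)[:2] for p in b])
    e1,e2=P[1]-P[0],P[2]-P[1]; L=e1 if np.hypot(*e1)>np.hypot(*e2) else e2
    print(n,z,b.round(0).tolist(),'ctr',P.mean(0).round(4),'len',np.hypot(*e1).round(3),np.hypot(*e2).round(3),'yaw',np.degrees(np.arctan2(L[1],L[0])).round(1))
for n,bx,kx in (('top',(180,220,240,265),(295,165,360,265)),('side',(225,270,275,350),(270,140,365,240))):
    im=cv2.imread(f'pics/{n}0.png'); hsv=cv2.cvtColor(im,cv2.COLOR_BGR2HSV)
    def m(box,f):
        x0,y0,x1,y1=box; o=np.zeros(im.shape[:2],np.uint8); o[y0:y1,x0:x1]=f[y0:y1,x0:x1]*255; return o
    rect(n,cv2.morphologyEx(m(bx,(hsv[...,2]>125)&(hsv[...,1]>40)),cv2.MORPH_CLOSE,np.ones((7,7))),.03)
    rect(n,cv2.morphologyEx(m(kx,(hsv[...,2]>115)&(hsv[...,1]<45)),cv2.MORPH_OPEN,np.ones((3,3))),.014)
    x0,y0,x1,y1=kx; cv2.imwrite(f'pics/c_{n}.png',cv2.resize(im[y0:y1,x0:x1],None,fx=4,fy=4,interpolation=2))
a=cv2.imread('pics/c_top.png');b=cv2.imread('pics/c_side.png')
h=max(a.shape[0],b.shape[0]);f=lambda i:cv2.copyMakeBorder(i,0,h-i.shape[0],0,0,0)
o=np.hstack([f(a),f(b)]);print(o.shape);cv2.imwrite('pics/c.png',o)
for n,px in(('top',(373,216)),('top',(266,242))):print(onz(n,px,.05))
E
```

```text
top 0.03 [[180.0, 220.0], [239.0, 220.0], [239.0, 264.0], [180.0, 264.0]] ctr [0.4914 0.2498] len 0.158 0.117 yaw -91.4
top 0.014 [[295.0, 249.0], [309.0, 174.0], [350.0, 182.0], [336.0, 256.0]] ctr [ 0.5571 -0.0544] len 0.207 0.112 yaw -12.0
side 0.03 [[213.0, 321.0], [263.0, 261.0], [294.0, 287.0], [244.0, 347.0]] ctr [0.4964 0.2374] len 0.159 0.086 yaw -88.4
side 0.014 [[296.0, 189.0], [318.0, 170.0], [358.0, 215.0], [336.0, 235.0]] ctr [ 0.5262 -0.0497] len 0.076 0.149 yaw 165.7
(400, 640, 3)
[ 0.54777691 -0.18267296  0.05      ]
[0.48684659 0.09872798 0.05      ]
```

View pics/c.png

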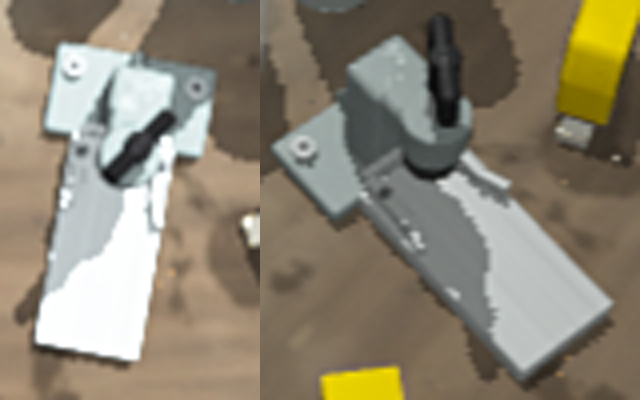

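The crops show the bed's front corners at about (304,251) and (329.5,255) in the top view. The knob bar centre is at (330,201.5) in top and (315.5,157.5) in side. Next I get coarse positions, and check the drill press on the right against the arm's path.

```bash
python3 - <<'E'
from h import *
s=readout.get_state()
print('tcp px',proj('top',s['tool_pos']),proj('side',s['tool_pos']),viewer.calibration('top')['fx'],viewer.calibration('wrist'))
def tri(p,q):
    o1,d1=ray('top',p);o2,d2=ray('side',q)
    A=np.stack([d1,-d2],1);k=np.linalg.lstsq(A,o2-o1,rcond=None)[0];a,b=o1+d1*k[0],o2+d2*k[1];return ((a+b)/2).round(4),np.linalg.norm(a-b).round(4)
print('knob',tri((330,201.5),(315.5,157.5)))
print('bed corners',tri((304,250.75),(335.5,233)),tri((329.5,255),(358,215)))
print('bar ends top',onz('top',(321.5,210),.15),onz('top',(338.5,193.5),.15))
print('block corners',[onz('top',p,.03)[:2].round(3).tolist() for p in((189,240),(227,226),(231,241),(193,256))])
print('press',tri((475,340),(535,155)), tri((475,225),(422,100)),tri((520,225),(450,60)))
E
```

```text
tcp px (np.float64(582.3912993629438), np.float64(360.6580895042216)) (np.float64(601.3976060422913), np.float64(76.8968137711988)) 423.94411722494885 {'fx': 291.4867370362071, 'fy': 291.4867370362071, 'cx': 276.95046538029965, 'cy': 207.88151693510625, 'tool_from_camera': array([[-8.36581965e-04, -9.64188737e-01, -2.65215721e-01,
         6.65942463e-02],
       [ 9.99999466e-01, -9.67632857e-04,  3.63474623e-04,
        -2.00162356e-04],
       [-6.07089584e-04, -2.65215276e-01,  9.64189032e-01,
        -1.71941084e-01],
       [ 0.00000000e+00,  0.00000000e+00,  0.00000000e+00,
         1.00000000e+00]])}
knob (array([ 0.5796, -0.0621,  0.132 ]), np.float64(0.0014))
bed corners (array([ 0.463 , -0.0011,  0.0106]), np.float64(0.0022)) (array([ 0.4498, -0.069 ,  0.0133]), np.float64(0.0018))
bar ends top [ 0.55690248 -0.03930772  0.15      ] [ 0.59557211 -0.08135147  0.15      ]
block corners [[0.498, 0.304], [0.533, 0.203], [0.492, 0.192], [0.455, 0.294]]
press (array([ 0.2262, -0.4114,  0.0865]), np.float64(0.015)) (array([ 5.190e-01, -4.696e-01, -3.000e-04]), np.float64(0.0029)) (array([ 0.5108, -0.5358,  0.0989]), np.float64(0.0025))
```

Bed direction is about -12°, screw axis about (0.580,-0.062) and knob height 0.132 m (expected 0.135). The block is at about (0.494,0.248), with its length along -71°. I'm moving over the block now, rotating the tool +90° so that tool x points along 109°.

Request:
servo_tool(
  motion=[
    [[0.2,4.5,1.6,0,0,8,1],[0.2,4.5,1.6,0,0,8,1],[0.4,4.5,1.6,0,0,8,1],[0.8,4.5,1.6,0,0,8,1],[1.5,4.5,1.6,0,0,8,1]],
  ],
  squeeze=60,
)

```text
time: 0.6
tool_pos: [0.239, -0.3623, 0.2819]
orientation: [0.867, 0.498, -0.0, -0.0]
ft_force: [1.1, 0.8, 0.4]
grip_width: 0.085
```

Request:
servo_tool(
  motion=[
    [[2.5,4.2,0,0,0,8,1],[2.5,4.2,0,0,0,8,1],[2.5,4.2,0,0,0,8,1],[2.5,4.2,0,0,0,8,1],[2.5,4.2,0,0,0,8,1]],
  ],
)

```text
time: 1.1
tool_pos: [0.3652, -0.1523, 0.2818]
orientation: [0.644, 0.765, -0.0, 0.0]
ft_force: [1.8, -1.2, 0.4]
grip_width: 0.0856
```

Request:
servo_tool(
  motion=[
    [[2.5,4.2,0,0,0,8,1],[2.5,4.2,0,0,0,1.5,1],[2.5,4.2,0,0,0,0,1],[2.5,4.2,0,0,0,0,1],[2,4.2,0,0,0,0,1]],
  ],
)

```text
time: 1.6
tool_pos: [0.4857, 0.0575, 0.2815]
orientation: [0.581, 0.814, 0.0, 0.0]
ft_force: [1.0, -0.4, -0.4]
grip_width: 0.0856
```

Request:
servo_tool(
  motion=[
    [[0,4.5,0,0,0,0,1],[0,4.5,-1,0,0,0,1],[0,4.5,-3,0,0,0,1],[0,4,-3,0,0,0,1],[0,2,-3,0,0,0,1]],
  ],
)

```text
time: 2.1
tool_pos: [0.4838, 0.2514, 0.1829]
orientation: [0.579, 0.815, 0.001, -0.001]
ft_force: [0.4, -0.7, -0.8]
grip_width: 0.0857
```

```bash
python3 - <<'E'
from h import *
s,im=shot('wrist','w1.png'); print(s['tool_pos'],s['orientation'].round(3))
E
```

```text
[0.48379226 0.2514148  0.18286276] [ 0.579  0.815  0.001 -0.001]
```

View pics/w1.png

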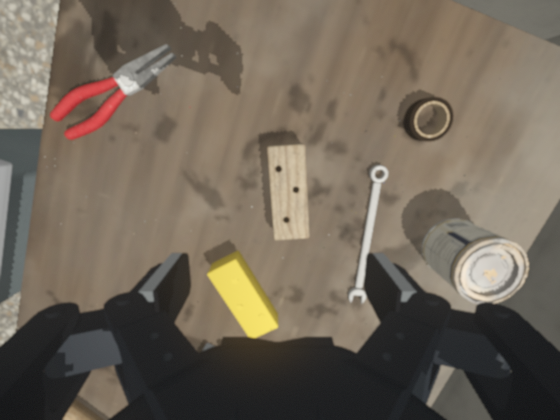

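The block's top corners are at about (268,146), (304,144), (310,238) and (275,240).

```bash
python3 - <<'E'
from h import *
s=readout.get_state()
P=np.array([onz('wrist',p,.03,s)[:2] for p in((268,146),(304,144),(310,238),(275,240))])
c=P.mean(0);far=P[2:].mean(0)-P[:2].mean(0);w=P[1]-P[0]
print(P.round(4).tolist(),c,np.hypot(*far),np.hypot(*w),np.degrees(np.arctan2(far[1],far[0])))
u=far/np.hypot(*far); g=c-.036*u; print('grasp',g,'delta cm',(g-s['tool_pos'][:2])*100)
E
```

```text
[[0.4547, 0.2942], [0.4905, 0.309], [0.5352, 0.2106], [0.4973, 0.1946]] [0.49441805 0.2520869 ] 0.10816945193524861 0.038739154136706935 -66.19601373616052
grasp [0.47988813 0.28502443] delta cm [-0.12959783  3.30357477]
```

Request:
servo_tool(
  motion=[
    [[-0.2,2,-2,0,0,5,1],[-0.2,1.4,-4,0,0,0,1],[0,0,-4,0,0,0,1],[0,0,-3,0,0,0,1],[0,0,0,0,0,0,1]],
  ],
)

```text
time: 2.65
tool_pos: [0.4783, 0.2792, 0.05]
orientation: [0.544, 0.839, -0.003, -0.002]
ft_force: [0.5, -0.1, -0.1]
grip_width: 0.0853
```

Request:
servo_tool(
  motion=[
    [[0.1,0.5,-2,0,0,0,1],[0,0,-1.5,0,0,0,1],[0,0,-1.3,0,0,0,1],[0,0,0,0,0,0,1]],
  ],
)

```text
time: 3.05
tool_pos: [0.4813, 0.2855, 0.0049]
orientation: [0.545, 0.839, -0.001, -0.0]
ft_force: [-0.1, -1.0, -0.1]
grip_width: 0.0852
```

```bash
python3 - <<'E'
from h import *
s,im=shot('wrist','w2.png'); print(s['tool_pos'],s['orientation'].round(3),s['ft_force'])
E
```

```text
[0.48132146 0.28550114 0.00494385] [ 0.545  0.839 -0.001 -0.   ] [-0.07016395 -0.97842846 -0.08226537]
```

View pics/w2.png

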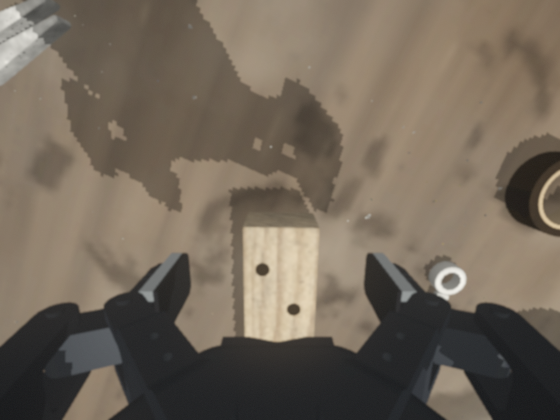

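The block is centred between the jaws (edges at columns 243 and 319, jaw centre 276) and aligned. I lower slightly and close.

Request:
servo_tool(
  motion=[
    [[0,0,-0.3,0,0,0,1],[0,0,0,0,0,0,-1],[0,0,0,0,0,0,-1],[0,0,0,0,0,0,-1],[0,0,0,0,0,0,-1]],
  ],
  squeeze=60,
)

```text
time: 3.6
tool_pos: [0.482, 0.2865, 0.0032]
orientation: [0.544, 0.839, 0.0, 0.0]
ft_force: [-0.2, 0.5, -0.4]
grip_width: 0.028
```

Request:
servo_tool(
  motion=[
    [[0,0,0,0,0,0,-1],[0,0,0,0,0,0,-1],[0,0,0,0,0,0,-1]],
  ],
)

```text
time: 3.9
tool_pos: [0.4819, 0.2865, 0.003]
orientation: [0.544, 0.839, 0.0, 0.0]
ft_force: [0.1, -0.1, 0.3]
grip_width: -0.0001
```

The fingers shut to zero, so the block was missed. I look again and recompute.

```bash
python3 - <<'E'
from h import *
s,im=shot('wrist','w3.png'); print(s['tool_pos'],s['orientation'].round(3),s['ft_force'])
print(onz('wrist',(281,225),.03,s),onz('wrist',(281,213),.0,s))
shot('top','top1.png')
a=cv2.imread('pics/top1.png')[170:300,150:310]
b=cv2.imread('pics/w3.png')
cv2.imwrite('pics/m.png',np.hstack([cv2.resize(a,(480,390)),cv2.resize(b,(320,240)) if 0 else cv2.copyMakeBorder(cv2.resize(b,(320,240)),0,150,0,0,0)]))
E
```

```text
[0.48188891 0.28648984 0.00296486] [0.544 0.839 0.    0.   ] [ 0.13405713 -0.14313422  0.30818352]
[0.4761184  0.30359728 0.03      ] [0.47738823 0.30168974 0.        ]
```

View pics/m.png

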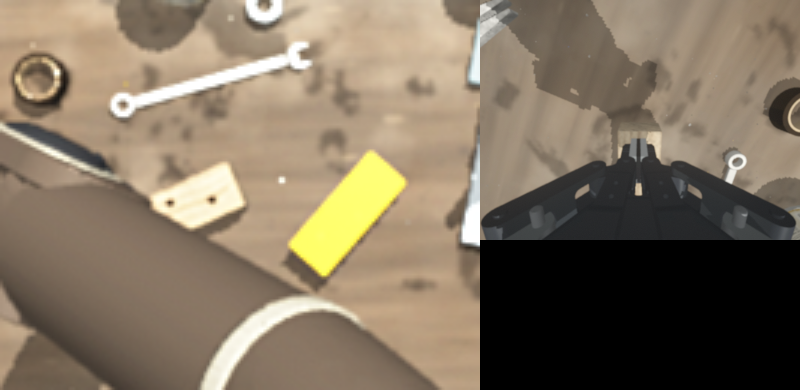

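```bash
python3 - <<'E'
import cv2
a=cv2.imread('pics/w3.png')[190:390,180:380]; cv2.imwrite('pics/w3c.png',cv2.resize(a,None,fx=3,fy=3,interpolation=2))
E
```

```text
(no output)
```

View pics/w3c.png

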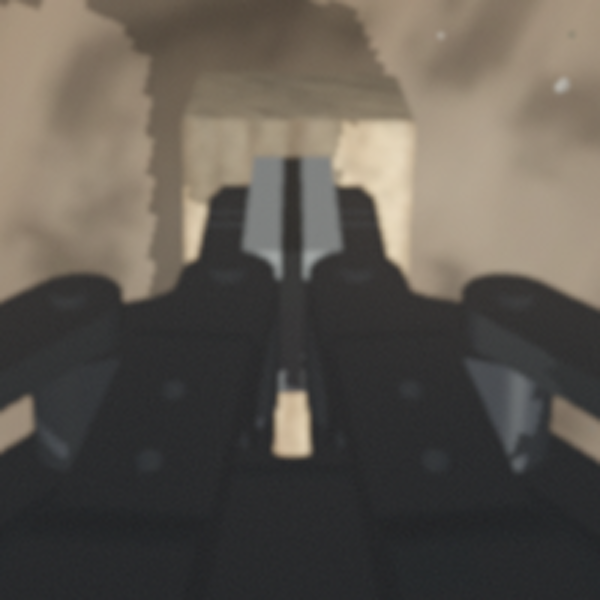

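The shut fingers appear to sit above the block with no contact, although TCP z reads 3 mm. I probe gently downward.

Request:
servo_tool(
  motion=[
    [[0,0,-0.2,0,0,0,-1],[0,0,0,0,0,0,-1]],
  ],
)

```text
time: 4.2
tool_pos: [0.4817, 0.2864, 0.0007]
orientation: [0.544, 0.839, -0.0, -0.0]
ft_force: [0.6, -0.2, -0.1]
grip_width: 0.0002
```

```bash
python3 - <<'E'
from h import *
print([k for k in dir(bot) if k[0]!='_'],bot.grasp_offset)
for n in('top','side'): shot(n,f'p_{n}.png')
s=readout.get_state();print(proj('side',s['tool_pos']))
a=cv2.imread('pics/p_side.png');cv2.imwrite('pics/ps.png',cv2.resize(a[190:390,150:350],None,fx=3,fy=3,interpolation=2))
E
```

```text
['PlanningError', 'grasp_offset'] 0.0187
(np.float64(244.11288667911464), np.float64(329.4680614998978))
```

View pics/ps.png

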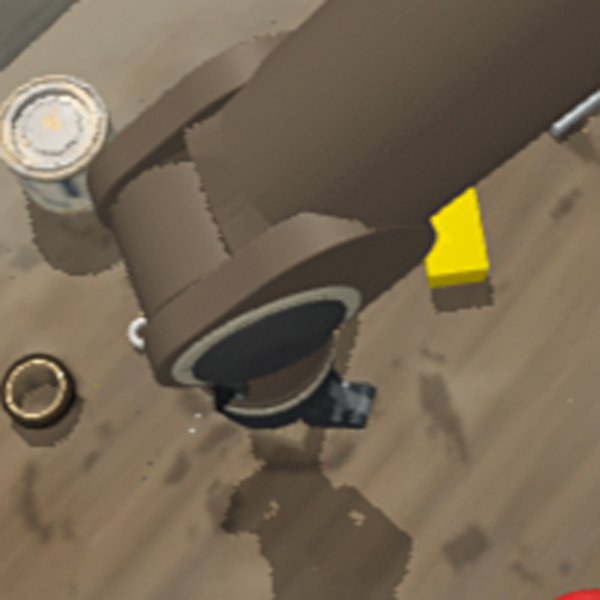

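Request:
servo_tool(
  motion=[
    [[0,0,-0.2,0,0,0,-1],[0,0,0,0,0,0,-1]],
  ],
)

```text
time: 4.5
tool_pos: [0.482, 0.2866, 0.0005]
orientation: [0.544, 0.839, -0.0, 0.001]
ft_force: [-5.3, -4.0, 17.6]
grip_width: -0.0
```

Request:
servo_tool(
  motion=[
    [[0,0,-0.2,0,0,0,-1],[0,0,0,0,0,0,-1]],
  ],
)

```text
time: 4.7
tool_pos: [0.4821, 0.2866, 0.0003]
orientation: [0.544, 0.839, -0.0, 0.001]
ft_force: [-9.3, -9.3, 37.6]
grip_width: 0.0001
```

Contact at TCP z≈0, yet the camera shows the fingers over the block. To settle it, I lift, step sideways off the block and probe the bare bench.

Request:
servo_tool(
  motion=[
    [[0,0,1.5,0,0,0,-1],[-2.5,-1.1,2,0,0,0,-1],[-2.5,-1.1,-1,0,0,0,-1],[0,0,-1.5,0,0,0,-1],[0,0,0,0,0,0,-1]],
  ],
)

```text
time: 5.2
tool_pos: [0.4312, 0.2636, 0.0057]
orientation: [0.544, 0.839, -0.001, -0.0]
ft_force: [0.7, -0.0, 0.4]
grip_width: 0.0003
```

Request:
servo_tool(
  motion=[
    [[0,0,-0.4,0,0,0,-1],[0,0,0,0,0,0,-1]],
  ],
)

```text
time: 5.4
tool_pos: [0.4325, 0.2649, 0.0026]
orientation: [0.545, 0.839, 0.0, -0.0]
ft_force: [0.3, 0.5, -0.1]
grip_width: 0.0
```

```bash
python3 - <<'E'
from h import *
s,im=shot('wrist','w4.png'); print(s['tool_pos'],s['ft_force'])
E
```

```text
[0.43245837 0.26491803 0.00262792] [ 0.3068502   0.45661837 -0.07489197]
```

View pics/w4.png

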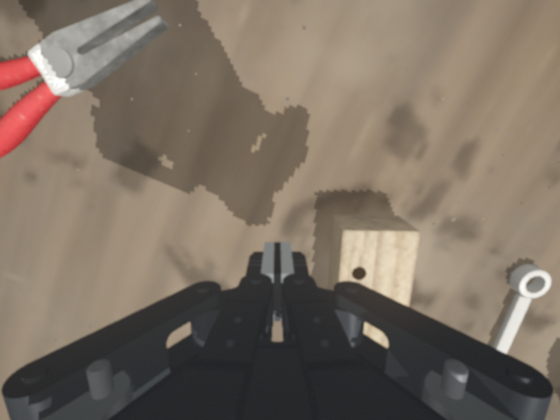

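The finger tip at (278,243) and its shadow tip at (258,222) are apart, so the tips look well above the bench. I keep probing downward.

Request:
servo_tool(
  motion=[
    [[0,0,-0.4,0,0,0,-1],[0,0,-0.4,0,0,0,-1],[0,0,0,0,0,0,-1]],
  ],
)

```text
time: 5.75
tool_pos: [0.4316, 0.2643, -0.0056]
orientation: [0.544, 0.839, -0.0, -0.0]
ft_force: [0.4, -0.1, 0.0]
grip_width: -0.0003
```

The tool went below z=0 without contact, so the reported height is offset by about 30 mm. I find the true bench height.

Request:
servo_tool(
  motion=[
    [[0,0,-0.8,0,0,0,-1],[0,0,-0.5,0,0,0,-1],[0,0,0,0,0,0,-1]],
  ],
)

```text
time: 6.05
tool_pos: [0.4313, 0.2641, -0.019]
orientation: [0.544, 0.839, -0.001, -0.0]
ft_force: [0.0, -0.4, 0.3]
grip_width: 0.0004
```

Request:
servo_tool(
  motion=[
    [[0,0,-0.4,0,0,0,-1],[0,0,-0.3,0,0,0,-1]],
  ],
)

```text
time: 6.25
tool_pos: [0.4319, 0.2645, -0.0253]
orientation: [0.544, 0.839, 0.0, 0.0]
ft_force: [-0.3, -0.1, -0.7]
grip_width: -0.0002
```

Request:
servo_tool(
  motion=[
    [[0,0,-0.3,0,0,0,-1],[0,0,-0.1,0,0,0,-1]],
  ],
)

```text
time: 6.45
tool_pos: [0.4317, 0.2644, -0.0294]
orientation: [0.544, 0.839, -0.0, -0.0]
ft_force: [0.0, -0.1, 0.5]
grip_width: 0.0002
```

Request:
servo_tool(
  motion=[
    [[0,0,-0.2,0,0,0,-1],[0,0,0,0,0,0,-1]],
  ],
)

```text
time: 6.65
tool_pos: [0.4319, 0.2644, -0.0296]
orientation: [0.544, 0.839, -0.0, 0.001]
ft_force: [-5.5, -4.2, 21.8]
grip_width: -0.0002
```

The bench is at reported z = -0.0295, so the true tip height is reported z + 0.0295. That agrees with the block-top contact at +0.0005, 30 mm higher. I return over the block and grasp with this corrected height.

Request:
servo_tool(
  motion=[
    [[0,0,4,0,0,0,0],[2.5,1.1,3,0,0,0,1],[2.5,1.1,0,0,0,0,1],[0.1,0,0,0,0,0,1],[0,0,0,0,0,0,1]],
  ],
)

```text
time: 7.15
tool_pos: [0.4828, 0.2863, 0.0386]
orientation: [0.545, 0.839, -0.0, -0.0]
ft_force: [-1.1, -0.0, -0.8]
grip_width: 0.0726
```

Request:
servo_tool(
  motion=[
    [[0,0,-2,0,0,0,1],[0,0,-2,0,0,0,1],[0,0,-1.5,0,0,0,1],[0,0,-1.1,0,0,0,1],[0,0,0,0,0,0,1]],
  ],
)

```text
time: 7.65
tool_pos: [0.4815, 0.2858, -0.0286]
orientation: [0.544, 0.839, -0.001, -0.001]
ft_force: [-1.0, -0.3, 0.1]
grip_width: 0.0855
```

Request:
servo_tool(
  motion=[
    [[0,0,0,0,0,0,-1],[0,0,0,0,0,0,-1],[0,0,0,0,0,0,-1],[0,0,0,0,0,0,-1],[0,0,0,0,0,0,-1]],
  ],
  squeeze=60,
)

```text
time: 8.15
tool_pos: [0.4835, 0.2869, -0.026]
orientation: [0.545, 0.839, 0.001, 0.0]
ft_force: [-0.8, -1.7, 5.5]
grip_width: 0.0412
```

Request:
servo_tool(
  motion=[
    [[0,0,1,0,0,0,-1],[0,0,3,0,0,0,-1],[0,0,3,0,0,0,-1],[0,0,2,0,0,0,-1],[0,0,0,0,0,0,-1]],
  ],
)

```text
time: 8.65
tool_pos: [0.4844, 0.2877, 0.0662]
orientation: [0.544, 0.839, 0.002, 0.001]
ft_force: [-0.3, -0.1, -2.4]
grip_width: 0.0413
```

```bash
python3 - <<'E'
from h import *
s,im=shot('wrist','w5.png'); print(s['tool_pos'],s['ft_force'],s['wrist_torque'],s['grip_width'])
E
```

```text
[0.48436522 0.2876747  0.06621539] [-0.25801974 -0.10371523 -2.42163404] [0.05776273 0.04618147 0.02399734] 0.04131499515753858
```

Block held (opening 41 mm, weight about 2.4 N). Clamp yaw is -12° and home is about (0.545,-0.054). I carry the block to in front of the rails and turn +54°.

Request:
servo_tool(
  motion=[
    [[-0.5,-4,0,0,0,6.7,-1],[-0.5,-4,0,0,0,6.7,-1],[-0.5,-4,0,0,0,6.7,-1],[-0.5,-4,0,0,0,6.7,-1],[-0.5,-4,0,0,0,6.7,-1]],
  ],
)

```text
time: 9.2
tool_pos: [0.4565, 0.0847, 0.0619]
orientation: [0.277, 0.961, -0.0, -0.001]
ft_force: [1.1, -0.1, -1.8]
grip_width: 0.0411
```

Request:
servo_tool(
  motion=[
    [[-0.5,-4,0,0,0,6.7,-1],[-0.4,-4,0,0,0,6.7,-1],[-0.3,-4,0,0,0,6.7,-1],[0,0,0,0,0,0,-1],[0,0,0,0,0,0,-1]],
  ],
)

```text
time: 9.7
tool_pos: [0.4449, -0.0348, 0.062]
orientation: [0.11, 0.994, 0.0, -0.001]
ft_force: [-0.6, 0.1, -1.4]
grip_width: 0.0407
```

Request:
servo_tool(
  motion=[
    [[0.2,0.2,-2,0,0,0.6,-1],[0.1,0,-2.5,0,0,0,-1],[0,0,-1.5,0,0,0,-1],[0,0,0,0,0,0,-1]],
  ],
)

```text
time: 10.1
tool_pos: [0.4473, -0.0296, 0.0012]
orientation: [0.101, 0.995, 0.0, -0.002]
ft_force: [0.1, 1.2, -0.4]
grip_width: 0.0412
```

```bash
python3 - <<'E'
from h import *
s,im=shot('wrist','w6.png'); shot('top','t6.png'); shot('side','s6.png'); print(s['tool_pos'],s['ft_force'])
a=cv2.imread('pics/t6.png')[165:285,270:370]; b=cv2.imread('pics/s6.png')[130:250,260:380]; w=cv2.imread('pics/w6.png')
r=cv2.resize; cv2.imwrite('pics/m6.png',np.hstack([r(a,(400,480),interpolation=2),r(b,(400,400),interpolation=2)[:, :] if 0 else cv2.copyMakeBorder(r(b,(400,400),interpolation=2),0,80,0,0,0)]))
E
```

```text
[ 0.44728978 -0.02960001  0.00122016] [ 0.09295859  1.15595842 -0.42204326]
```

View pics/m6.png

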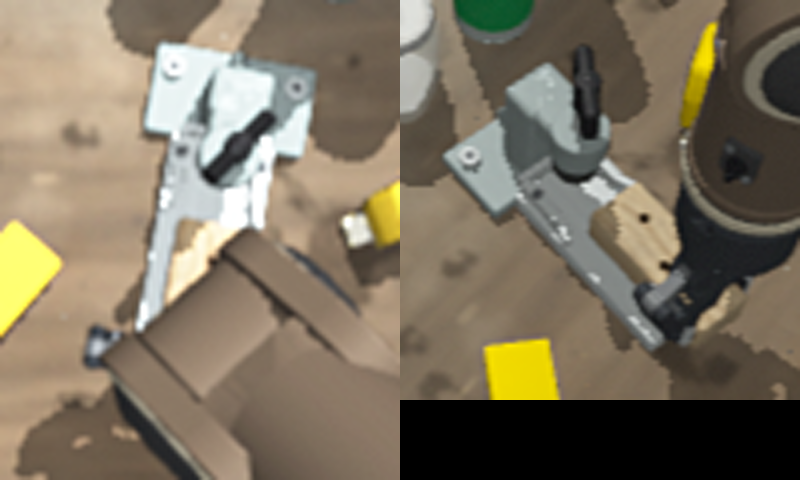

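The side view shows the block's far-end top corners at (318.5,193.6) and (332,185.5). The top view shows its left far corner at (314.5,220). I compute them in the bed frame.

```bash
python3 - <<'E'
from h import *
u=np.array([.978,-.208]);n=np.array([.208,.978]);H=np.array([.5448,-.0542])
for v,p in(('top',(314.5,220)),('side',(318.5,193.6)),('side',(332,185.5))):
  X=onz(v,p,.057)[:2]-H; print(v,X@u,X@n)
X=np.array(readout.get_state()['tool_pos'])[:2]-H;print('tcp',X@u,X@n)
E
```

```text
top -0.009352253985948258 0.023829807939834517
side -0.007067991522936719 0.01980051920114961
side -0.009995951956428693 -0.017717441898904784
tcp -0.09847545026055145 0.003559357216847081
```

Request:
servo_tool(
  motion=[
    [[-0.05,-0.25,-0.6,0,0,0,-1],[0,0,-0.4,0,0,0,-1],[0,0,0,0,0,0,-1]],
  ],
)

```text
time: 10.55
tool_pos: [0.4481, -0.0343, -0.0073]
orientation: [0.103, 0.995, -0.0, -0.0]
ft_force: [0.5, -0.9, -2.3]
grip_width: 0.0411
```

Request:
servo_tool(
  motion=[
    [[0,0,-0.2,0,0,0,-1],[0,0,0,0,0,0,-1]],
  ],
)

```text
time: 10.75
tool_pos: [0.4483, -0.0341, -0.0091]
orientation: [0.103, 0.995, 0.0, -0.0]
ft_force: [0.7, -1.0, -2.2]
grip_width: 0.0407
```

Request:
servo_tool(
  motion=[
    [[0,0.1,-0.2,0,0,0,-1],[0,0,0,0,0,0,-1]],
  ],
)

```text
time: 10.95
tool_pos: [0.4483, -0.0329, -0.0112]
orientation: [0.103, 0.995, 0.0, -0.0]
ft_force: [-0.6, 0.3, -1.3]
grip_width: 0.041
```

Request:
servo_tool(
  motion=[
    [[0,0,-0.1,0,0,0,-1],[0,0,0,0,0,0,-1]],
  ],
)

```text
time: 11.15
tool_pos: [0.4483, -0.033, -0.0122]
orientation: [0.103, 0.995, -0.0, -0.0]
ft_force: [0.3, 0.5, -2.2]
grip_width: 0.0412
```

Request:
servo_tool(
  motion=[
    [[0.98,-0.21,0,0,0,0,-1],[0.98,-0.21,0,0,0,0,-1],[0.98,-0.21,0,0,0,0,-1],[0,0,0,0,0,0,-1]],
  ],
)

```text
time: 11.55
tool_pos: [0.4799, -0.0395, -0.0119]
orientation: [0.103, 0.995, 0.0, 0.001]
ft_force: [0.2, 0.6, -1.6]
grip_width: 0.0407
```

Request:
servo_tool(
  motion=[
    [[0.98,-0.21,0,0,0,0,-1],[0.49,-0.1,0,0,0,0,-1],[0,0,0,0,0,0,-1]],
  ],
)

```text
time: 11.85
tool_pos: [0.4934, -0.0425, -0.012]
orientation: [0.103, 0.995, 0.0, 0.0]
ft_force: [-0.6, 0.3, -1.6]
grip_width: 0.0409
```

Request:
servo_tool(
  motion=[
    [[0.59,-0.12,0,0,0,0,-1],[0.4,-0.08,0,0,0,0,-1],[0,0,0,0,0,0,-1]],
  ],
)

```text
time: 12.15
tool_pos: [0.5031, -0.0445, -0.012]
orientation: [0.103, 0.995, 0.0, 0.0]
ft_force: [-0.4, -0.1, -1.6]
grip_width: 0.0409
```

Request:
servo_tool(
  motion=[
    [[0.3,-0.06,0,0,0,0,-1],[0.2,-0.04,0,0,0,0,-1]],
  ],
)

```text
time: 12.35
tool_pos: [0.5065, -0.0454, -0.0122]
orientation: [0.102, 0.995, -0.0, -0.001]
ft_force: [-7.0, 1.0, 0.2]
grip_width: 0.0411
```

Request:
servo_tool(
  motion=[
    [[0.2,-0.04,0,0,0,0,-1],[0,0,0,0,0,0,-1]],
  ],
)

```text
time: 12.55
tool_pos: [0.5064, -0.0454, -0.0126]
orientation: [0.102, 0.995, -0.001, -0.003]
ft_force: [-10.4, 0.5, 3.8]
grip_width: 0.0412
```

Request:
servo_tool(
  motion=[
    [[0.3,-0.06,0,0,0,0,-1],[0,0,0,0,0,0,-1]],
  ],
)

```text
time: 12.75
tool_pos: [0.5062, -0.0455, -0.0126]
orientation: [0.102, 0.995, -0.001, -0.005]
ft_force: [-20.8, 2.7, 16.4]
grip_width: 0.0411
```

```bash
python3 - <<'E'
from h import *
s,im=shot('side','s7.png'); print(s['tool_pos'],s['ft_force'],s['wrist_torque'])
shot('wrist','w7.png')
b=cv2.imread('pics/s7.png')[130:230,270:370]; w=cv2.imread('pics/w7.png')[140:420,140:420]
cv2.imwrite('pics/m7.png',np.hstack([cv2.resize(b,(500,500),interpolation=2),cv2.copyMakeBorder(w,0,220,0,0,0)]))
E
```

```text
[ 0.5061672  -0.04549903 -0.01263153] [-20.79986711   2.685618    16.41073386] [ 0.76814505  3.92886846 -0.01701792]
```

View pics/m7.png

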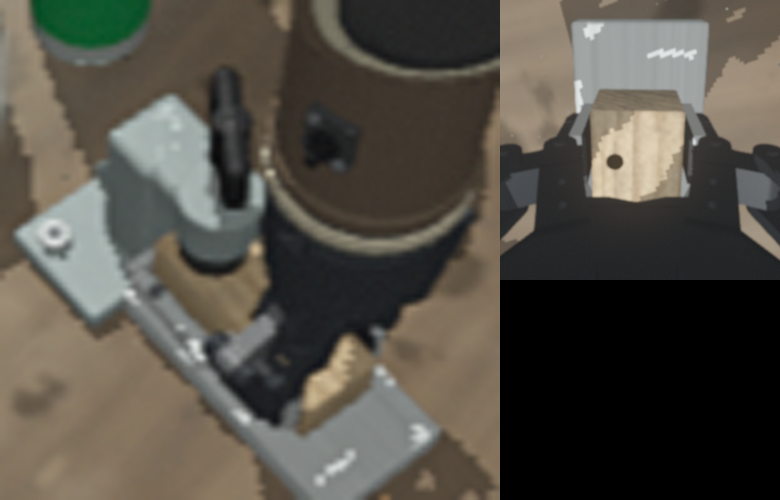

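The block sits between the rails under the foot. In the wrist view the bed front edge is at row 160 and the block's near end is at row 232 (bottom) and 250 (top). I check that the gap equals 35 mm.

```bash
python3 - <<'E'
from h import *
s=readout.get_state()
u=np.array([.978,-.208]);H=np.array([.5448,-.0542])
for dz in(0,.011,.0295):
  r=dict(s); r['tool_pos']=np.array(s['tool_pos'])+[0,0,dz]
  A,B,C=[onz('wrist',(279,y),z,r)[:2] for y,z in((160,.014),(232,.014),(250,.044))]
  w=[onz('wrist',(x,160),.014,r)[:2] for x in(573-500+140,708-500+140)]
  print(dz,(B-A)@u,(C-A)@u,'bed width',np.linalg.norm(w[0]-w[1]),'front',(A-H)@u)
E
```

```text
0 0.037771102573335276 0.035299381183639324 bed width 0.06700221557903938 front -0.09125441234759052
0.011 0.04061755897404755 0.03891756826812663 bed width 0.07205154886303776 front -0.09021145390214706
0.0295 0.04540478110251819 0.04500270109203713 bed width 0.08054360938612595 front -0.08845738742571942
```

The gap is 36–39 mm against 35 nominal, so the block is home. I release and rise away from it.

Request:
servo_tool(
  motion=[
    [[-0.4,0.08,0,0,0,0,0],[-0.2,0.04,0.1,0,0,0,1],[0,0,0,0,0,0,1],[0,0,0,0,0,0,1],[0,0,0,0,0,0,1]],
  ],
)

```text
time: 13.35
tool_pos: [0.5069, -0.0453, -0.0109]
orientation: [0.103, 0.995, 0.0, 0.0]
ft_force: [0.5, -0.8, 0.4]
grip_width: 0.085
```

Request:
servo_tool(
  motion=[
    [[0,0,2,0,0,0,1],[-0.5,0.1,3,0,0,0,1],[-0.5,0.1,4,0,0,0,1],[0,0,5,0,0,0,1],[0,0,4,0,0,0,1]],
  ],
)

```text
time: 13.85
tool_pos: [0.4966, -0.0427, 0.1714]
orientation: [0.102, 0.995, 0.0, 0.001]
ft_force: [0.4, -1.0, 0.7]
grip_width: 0.0856
```

```bash
python3 - <<'E'
from h import *
s=readout.get_state(); print(s['joint_pos'].round(3),s['tool_pos'],s['ft_force'],s['wrist_torque'])
print('green',onz('side',(288,135),.0),'white',onz('side',(257,160),0.),'can',onz('side',(308,115),0))
E
```

```text
[ 0.86   0.441 -1.111  1.885  0.445  1.092  0.94 ] [ 0.49662182 -0.04274482  0.17135428] [ 0.43789355 -1.00165871  0.7088841 ] [-0.06943768 -0.11204646 -0.02571351]
green [ 0.72040941 -0.14725655  0.        ] white [ 0.73105022 -0.03882173  0.        ] can [ 0.72101965 -0.23130649  0.        ]
```

Request:
servo_tool(
  motion=[
    [[2,-0.5,0,0,0,-7,1],[2,-0.5,0,0,0,-7,1],[2.1,-0.4,0,0,0,-7,1],[2.1,-0.5,0,0,0,-7,1],[0,0,0,0,0,-7,1]],
  ],
)

```text
time: 14.35
tool_pos: [0.5807, -0.063, 0.1687]
orientation: [0.4, 0.917, 0.001, 0.0]
ft_force: [-1.1, 0.0, -0.5]
grip_width: 0.0857
```

Request:
servo_tool(
  motion=[
    [[0,0,0,0,0,0,1]],
  ],
)

```text
time: 14.45
tool_pos: [0.5787, -0.062, 0.1688]
orientation: [0.398, 0.918, 0.0, -0.0]
ft_force: [-0.3, 0.2, -0.1]
grip_width: 0.0852
```

```bash
python3 - <<'E'
from h import *
s,im=shot('wrist','w8.png'); print(s['tool_pos'],s['orientation'].round(3),s['joint_pos'].round(2))
g=im.max(2); m=np.zeros_like(g); m[130:330,200:355]=(g[130:330,200:355]<60)*255
cs,_=cv2.findContours(m,0,1)
for c in sorted(cs,key=cv2.contourArea)[-3:]: print(cv2.contourArea(c),cv2.minAreaRect(c),cv2.boundingRect(c))
cv2.imwrite('pics/w8c.png',cv2.resize(cv2.imread('pics/w8.png')[100:360,130:420],None,fx=2.3,fy=2.3))
E
```

```text
[ 0.57872193 -0.06201704  0.16876077] [ 0.398  0.918  0.    -0.   ] [ 0.66  0.52 -0.88  1.7   0.44  1.13  0.4 ]
19.0 ((287.5, 213.5), (3.0, 11.0), 0.0) (286, 208, 4, 12)
58.5 ((275.0027770996094, 248.552490234375), (23.17844581604004, 4.782854080200195), 86.98721313476562) (273, 237, 6, 24)
205.0 ((278.42572021484375, 201.24258422851562), (14.229032516479492, 40.99553298950195), 5.710593223571777) (270, 181, 17, 41)
```

View pics/w8c.png

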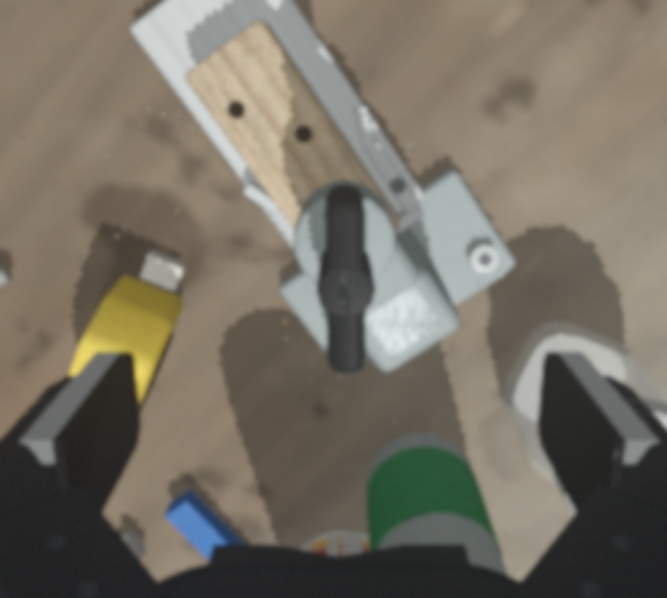

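The bar spans (280,180) to (280,261), centred near (280,222) and aligned with tool x. Its 81 px length matches the expected depth. I shift slightly, descend over the knob and grip.

Request:
servo_tool(
  motion=[
    [[-0.1,0.25,-2,0,0,0,1],[0,0,-3,0,0,0,1],[0,0,-2,0,0,0,1],[0,0,-1,0,0,0,1],[0,0,0,0,0,0,1]],
  ],
)

```text
time: 15.0
tool_pos: [0.5764, -0.0597, 0.0879]
orientation: [0.396, 0.918, -0.0, -0.001]
ft_force: [0.6, 0.5, -0.2]
grip_width: 0.0852
```

Request:
servo_tool(
  motion=[
    [[0,0,0,0,0,0,-1],[0,0,0,0,0,0,-1],[0,0,0,0,0,0,-1],[0,0,0,0,0,0,-1],[0,0,0,0,0,0,-1]],
  ],
  squeeze=40,
)

```text
time: 15.5
tool_pos: [0.578, -0.0595, 0.0895]
orientation: [0.397, 0.918, 0.0, 0.001]
ft_force: [13.0, 9.7, -0.5]
grip_width: 0.0125
```

Request:
servo_tool(
  motion=[
    [[0,0,0,0,0,0,-1],[0,0,0,0,0,0,-1],[0,0,0,0,0,0,-1]],
  ],
)

```text
time: 15.8
tool_pos: [0.5786, -0.0589, 0.0895]
orientation: [0.397, 0.918, 0.001, 0.001]
ft_force: [3.9, 3.7, -0.4]
grip_width: 0.0116
```

```bash
cat > q.py <<'E'
from h import *
s=readout.get_state(); o=s['orientation']; print('yaw %.1f'%np.degrees(2*np.arctan2(o[1],o[0])),'t',s['time'],s['tool_pos'].round(4),s['ft_force'].round(1),'T',s['wrist_torque'].round(3),'j7 %.2f'%s['joint_pos'][6],'w %.4f'%s['grip_width'])
E
python3 q.py
```

```text
yaw 133.3 t 15.8 [ 0.5786 -0.0589  0.0895] [ 3.9  3.7 -0.4] T [ 0.408 -0.758 -0.051] j7 0.33 w 0.0116
```

Knob gripped (11.6 mm). I start turning clockwise, 30° per call, following the pitch down and reading the torque while moving.

Request:
servo_tool(
  motion=[
    [[0.1,0.1,0,0,0,-4,-1],[0,0,-0.02,0,0,-5,-1],[0,0,-0.02,0,0,-5,-1]],
  ],
)

```text
time: 16.1
tool_pos: [0.5788, -0.0587, 0.089]
orientation: [0.507, 0.862, 0.0, 0.0]
ft_force: [2.0, 1.4, 2.5]
grip_width: 0.0116
```

```bash
python3 q.py
```

```text
yaw 119.0 t 16.1 [ 0.5788 -0.0587  0.089 ] [2.  1.4 2.5] T [ 0.13  -0.212  0.004] j7 0.11 w 0.0116
```

Request:
servo_tool(
  motion=[
    [[0,0,-0.02,0,0,-5,-1],[0,0,-0.02,0,0,-5,-1],[0,0,-0.02,0,0,-5,-1]],
  ],
)

```text
time: 16.4
tool_pos: [0.579, -0.0586, 0.0885]
orientation: [0.615, 0.788, 0.0, 0.001]
ft_force: [2.0, 1.6, 2.7]
grip_width: 0.0111
```

```bash
python3 q.py
```

```text
yaw 104.0 t 16.4 [ 0.579  -0.0586  0.0885] [2.  1.6 2.7] T [ 0.136 -0.349  0.06 ] j7 -0.11 w 0.0111
```

Request:
servo_tool(
  motion=[
    [[0,0,-0.02,0,0,-5,-1],[0,0,-0.01,0,0,-5,-1]],
  ],
)

```text
time: 16.6
tool_pos: [0.5792, -0.0586, 0.0882]
orientation: [0.682, 0.732, 0.001, 0.001]
ft_force: [2.8, 1.1, 1.5]
grip_width: 0.0115
```

```bash
python3 q.py
```

```text
yaw 94.0 t 16.6 [ 0.5792 -0.0586  0.0882] [2.8 1.1 1.5] T [ 0.174 -0.524  0.036] j7 -0.26 w 0.0115
```

Request:
servo_tool(
  motion=[
    [[0,0,-0.02,0,0,-5,-1],[0,0,-0.01,0,0,-5,-1]],
  ],
)

```text
time: 16.8
tool_pos: [0.5794, -0.0585, 0.0879]
orientation: [0.743, 0.669, 0.001, 0.001]
ft_force: [4.7, 0.9, 0.3]
grip_width: 0.0114
```

```bash
python3 q.py
```

```text
yaw 84.0 t 16.8 [ 0.5794 -0.0585  0.0879] [4.7 0.9 0.3] T [ 0.257 -0.64  -0.004] j7 -0.42 w 0.0114
```

Request:
servo_tool(
  motion=[
    [[0,0,-0.02,0,0,-5,-1],[0,0,-0.01,0,0,-5,-1]],
  ],
)

```text
time: 17.0
tool_pos: [0.5796, -0.0585, 0.0876]
orientation: [0.798, 0.602, 0.001, 0.001]
ft_force: [4.3, 1.5, -0.8]
grip_width: 0.0114
```

```bash
python3 q.py
```

```text
yaw 74.0 t 17.0 [ 0.5796 -0.0585  0.0876] [ 4.3  1.5 -0.8] T [ 0.214 -0.775  0.03 ] j7 -0.57 w 0.0114
```

Request:
servo_tool(
  motion=[
    [[0,0,-0.02,0,0,-5,-1],[0,0,-0.01,0,0,-5,-1]],
  ],
)

```text
time: 17.2
tool_pos: [0.5798, -0.0586, 0.0873]
orientation: [0.848, 0.53, 0.001, 0.001]
ft_force: [6.3, 1.4, -1.3]
grip_width: 0.011
```

```bash
python3 q.py
```

```text
yaw 64.0 t 17.2 [ 0.5798 -0.0586  0.0873] [ 6.3  1.4 -1.3] T [ 0.144 -0.927  0.044] j7 -0.72 w 0.0110
```

Request:
servo_tool(
  motion=[
    [[0,0,-0.02,0,0,-5,-1],[0,0,-0.01,0,0,-5,-1]],
  ],
)

```text
time: 17.4
tool_pos: [0.5799, -0.0587, 0.0869]
orientation: [0.891, 0.454, 0.001, 0.001]
ft_force: [6.8, 0.5, -2.7]
grip_width: 0.0116
```

```bash
python3 q.py
```

```text
yaw 54.0 t 17.4 [ 0.5799 -0.0587  0.0869] [ 6.8  0.5 -2.7] T [ 0.156 -1.117 -0.023] j7 -0.87 w 0.0116
```

Request:
servo_tool(
  motion=[
    [[0,0,-0.02,0,0,-5,-1],[0,0,-0.01,0,0,-5,-1]],
  ],
)

```text
time: 17.6
tool_pos: [0.58, -0.0588, 0.0866]
orientation: [0.927, 0.375, 0.001, 0.001]
ft_force: [7.5, 0.6, -3.8]
grip_width: 0.0115
```

```bash
python3 q.py
```

```text
yaw 44.0 t 17.6 [ 0.58   -0.0588  0.0866] [ 7.5  0.6 -3.8] T [ 0.105 -1.173 -0.023] j7 -1.03 w 0.0115
```

Request:
servo_tool(
  motion=[
    [[0.15,0,-0.05,0,0,-5,-1],[0,0,-0.01,0,0,-5,-1]],
  ],
)

```text
time: 17.8
tool_pos: [0.5803, -0.0589, 0.0861]
orientation: [0.956, 0.292, 0.0, 0.0]
ft_force: [1.7, -0.2, 3.2]
grip_width: 0.0115
```

```bash
python3 q.py
```

```text
yaw 34.0 t 17.8 [ 0.5803 -0.0589  0.0861] [ 1.7 -0.2  3.2] T [ 0.061 -0.14   0.023] j7 -1.18 w 0.0115
```

Request:
servo_tool(
  motion=[
    [[0,0,-0.02,0,0,-5,-1],[0,0,-0.01,0,0,-5,-1]],
  ],
)

```text
time: 18.0
tool_pos: [0.5804, -0.0591, 0.086]
orientation: [0.978, 0.208, 0.0, 0.0]
ft_force: [1.9, -0.4, 2.4]
grip_width: 0.0111
```

```bash
python3 q.py
```

```text
yaw 24.0 t 18.0 [ 0.5804 -0.0591  0.086 ] [ 1.9 -0.4  2.4] T [-0.011 -0.202  0.148] j7 -1.33 w 0.0111
```

Request:
servo_tool(
  motion=[
    [[0,0,-0.02,0,0,-5,-1],[0,0,-0.01,0,0,-5,-1]],
  ],
)

```text
time: 18.2
tool_pos: [0.5805, -0.0592, 0.0856]
orientation: [0.993, 0.122, 0.001, 0.0]
ft_force: [2.2, -1.2, 3.2]
grip_width: 0.0112
```

```bash
python3 q.py
```

```text
yaw 14.0 t 18.2 [ 0.5805 -0.0592  0.0856] [ 2.2 -1.2  3.2] T [-0.069 -0.328  0.211] j7 -1.48 w 0.0112
```

Request:
servo_tool(
  motion=[
    [[0,0,-0.02,0,0,-5,-1],[0,0,-0.01,0,0,-5,-1]],
  ],
)

```text
time: 18.4
tool_pos: [0.5805, -0.0594, 0.0853]
orientation: [0.999, 0.035, 0.001, 0.0]
ft_force: [1.7, -2.3, 1.6]
grip_width: 0.0115
```

```bash
python3 q.py
```

```text
yaw 4.0 t 18.4 [ 0.5805 -0.0594  0.0853] [ 1.7 -2.3  1.6] T [-0.143 -0.306  0.269] j7 -1.64 w 0.0115
```

Request:
servo_tool(
  motion=[
    [[0,0,-0.02,0,0,-5,-1],[0,0,-0.01,0,0,-5,-1]],
  ],
)

```text
time: 18.6
tool_pos: [0.5805, -0.0596, 0.085]
orientation: [0.999, -0.052, 0.001, 0.0]
ft_force: [2.4, -2.8, 2.9]
grip_width: 0.0116
```

```bash
python3 q.py
```

```text
yaw -6.0 t 18.6 [ 0.5805 -0.0596  0.085 ] [ 2.4 -2.8  2.9] T [-0.278 -0.384  0.229] j7 -1.79 w 0.0116
```

Request:
servo_tool(
  motion=[
    [[0,0,-0.02,0,0,-5,-1],[0,0,-0.01,0,0,-5,-1]],
  ],
)

```text
time: 18.8
tool_pos: [0.5805, -0.0598, 0.0847]
orientation: [0.99, -0.139, 0.001, 0.0]
ft_force: [2.0, -2.7, 2.0]
grip_width: 0.0118
```

```bash
python3 q.py
```

```text
yaw -16.0 t 18.8 [ 0.5805 -0.0598  0.0847] [ 2.  -2.7  2. ] T [-0.313 -0.372  0.25 ] j7 -1.94 w 0.0118
```

Touch shows at tool yaw ≈ 28° (torque went from 0.02 at 34° to 0.15 at 24°, then levelled near 0.25). The target is therefore yaw 28-180 = -152°. I turn to -61°, then regrip a half turn round for the last 91°.

Request:
servo_tool(
  motion=[
    [[0,0,-0.02,0,0,-5,-1],[0,0,-0.01,0,0,-5,-1],[0,0,-0.02,0,0,-5,-1],[0,0,-0.02,0,0,-5,-1],[0,0,-0.01,0,0,-5,-1]],
  ],
)

```text
time: 19.3
tool_pos: [0.5803, -0.0602, 0.0838]
orientation: [0.937, -0.35, 0.001, 0.001]
ft_force: [0.4, -2.8, 2.4]
grip_width: 0.0113
```

Request:
servo_tool(
  motion=[
    [[0,0,-0.02,0,0,-5,-1],[0,0,-0.01,0,0,-5,-1],[0,0,-0.02,0,0,-5,-1],[0,0,-0.02,0,0,-5,-1],[0,0,0,0,0,0,-1]],
  ],
)

```text
time: 19.8
tool_pos: [0.58, -0.0604, 0.0831]
orientation: [0.862, -0.507, 0.001, 0.001]
ft_force: [-0.6, -5.3, 4.8]
grip_width: 0.0115
```

```bash
python3 q.py
```

```text
yaw -60.9 t 19.8 [ 0.58   -0.0604  0.0831] [-0.6 -5.3  4.8] T [-0.958 -0.128  0.022] j7 -2.63 w 0.0115
```

Request:
servo_tool(
  motion=[
    [[0,0,0,0,0,0,1],[0,0,0,0,0,0,1],[0,0,0,0,0,0,1],[0,0,0,0,0,0,1]],
  ],
)

```text
time: 20.2
tool_pos: [0.5796, -0.0583, 0.0823]
orientation: [0.863, -0.505, -0.0, 0.0]
ft_force: [-0.5, 0.1, -0.5]
grip_width: 0.0692
```

Request:
servo_tool(
  motion=[
    [[0,0,3,0,0,0,1],[0,0,4,0,0,0,1],[0,0,0.8,0,0,8,1],[0,0,0,0,0,8,1],[0,0,0,0,0,8,1]],
  ],
)

```text
time: 20.7
tool_pos: [0.58, -0.0585, 0.1611]
orientation: [0.95, -0.312, 0.0, -0.0]
ft_force: [0.4, 0.2, -0.6]
grip_width: 0.0854
```

Request:
servo_tool(
  motion=[
    [[0,0,0,0,0,8,1],[0,0,0,0,0,8,1],[0,0,0,0,0,8,1],[0,0,0,0,0,8,1],[0,0,0,0,0,8,1]],
  ],
)

```text
time: 21.2
tool_pos: [0.5797, -0.0585, 0.1604]
orientation: [1.0, 0.031, -0.0, -0.0]
ft_force: [0.2, -0.1, 0.2]
grip_width: 0.0855
```

Request:
servo_tool(
  motion=[
    [[0,0,0,0,0,8,1],[0,0,0,0,0,8,1],[0,0,0,0,0,8,1],[0,0,0,0,0,8,1],[0,0,0,0,0,8,1]],
  ],
)

```text
time: 21.7
tool_pos: [0.5797, -0.0586, 0.1604]
orientation: [0.929, 0.371, -0.0, -0.0]
ft_force: [0.3, 0.7, -0.1]
grip_width: 0.0855
```

Request:
servo_tool(
  motion=[
    [[0,0,0,0,0,8,1],[0,0,0,0,0,8,1],[0,0,0,0,0,8,1],[0,0,0,0,0,8,1],[0,0,0,0,0,8,1]],
  ],
)

```text
time: 22.2
tool_pos: [0.5797, -0.0586, 0.1604]
orientation: [0.746, 0.666, -0.0, -0.0]
ft_force: [-0.3, 1.0, 0.5]
grip_width: 0.0856
```

Request:
servo_tool(
  motion=[
    [[0,0,0,0,0,8,1],[0,0,0,0,0,8,1],[0,0,0,0,0,8,1],[0,0,0,0,0,8,1],[0,0,0,0,0,4,1]],
  ],
)

```text
time: 22.7
tool_pos: [0.5797, -0.0587, 0.1604]
orientation: [0.503, 0.864, 0.0, -0.0]
ft_force: [0.4, -0.4, -0.4]
grip_width: 0.0853
```

Request:
servo_tool(
  motion=[
    [[0,0,0,0,0,0,1],[0,0,0,0,0,0,1]],
  ],
)

```text
time: 22.9
tool_pos: [0.5797, -0.0588, 0.1604]
orientation: [0.507, 0.862, 0.0, -0.0]
ft_force: [-0.1, 0.5, -0.7]
grip_width: 0.0851
```

```bash
python3 q.py; python3 - <<'E'
from h import *
s,im=shot('wrist','w9.png')
g=im.max(2); m=np.zeros_like(g); m[150:300,235:325]=(g[150:300,235:325]<75)*255
m=cv2.morphologyEx(m,cv2.MORPH_CLOSE,np.ones((9,9)))
for c in sorted(cv2.findContours(m,0,1)[0],key=cv2.contourArea)[-2:]: print(cv2.contourArea(c),cv2.minAreaRect(c),cv2.boundingRect(c))
E
```

```text
yaw 119.1 t 22.9 [ 0.5797 -0.0588  0.1604] [-0.1  0.5 -0.7] T [-0.053 -0.004 -0.029] j7 0.24 w 0.0851
15.5 ((250.0, 166.0), (4.0, 4.0), 90.0) (248, 164, 5, 5)
1308.0 ((275.5, 223.5), (81.0, 23.0), 90.0) (264, 183, 24, 82)
```

The bar is exactly aligned with the tool again (82 px long, no tilt), so the knob followed without slip. I regrip and make the final 91°.

Request:
servo_tool(
  motion=[
    [[0,0,-2.5,0,0,0,1],[0,0,-3,0,0,0,1],[0,0,-1.5,0,0,0,1],[0,0,-0.7,0,0,0,1],[0,0,0,0,0,0,1]],
  ],
)

```text
time: 23.45
tool_pos: [0.5796, -0.0585, 0.0831]
orientation: [0.506, 0.863, -0.0, -0.001]
ft_force: [0.1, 0.1, 1.0]
grip_width: 0.0855
```

Request:
servo_tool(
  motion=[
    [[0,0,0,0,0,0,-1],[0,0,0,0,0,0,-1],[0,0,0,0,0,0,-1],[0,0,0,0,0,0,-1],[0,0,0,0,0,0,-1]],
  ],
)

```text
time: 23.95
tool_pos: [0.5799, -0.0589, 0.0839]
orientation: [0.506, 0.863, -0.0, 0.0]
ft_force: [-11.3, -5.9, 8.9]
grip_width: 0.0123
```

Request:
servo_tool(
  motion=[
    [[0,0,0,0,0,0,-1],[0,0,0,0,0,0,-1],[0,0,0,0,0,0,-1]],
  ],
)

```text
time: 24.25
tool_pos: [0.5794, -0.0592, 0.084]
orientation: [0.506, 0.863, -0.001, -0.0]
ft_force: [-4.1, -0.2, 5.3]
grip_width: 0.0113
```

```bash
python3 q.py
```

```text
yaw 119.2 t 24.25 [ 0.5794 -0.0592  0.084 ] [-4.1 -0.2  5.3] T [-0.144  0.647 -0.013] j7 0.19 w 0.0113
```

Request:
servo_tool(
  motion=[
    [[0,0,-0.02,0,0,-5,-1],[0,0,-0.02,0,0,-5,-1],[0,0,-0.01,0,0,-5,-1],[0,0,-0.02,0,0,-5,-1],[0,0,-0.02,0,0,-5,-1]],
  ],
)

```text
time: 24.75
tool_pos: [0.5796, -0.0592, 0.0832]
orientation: [0.682, 0.732, -0.0, 0.0]
ft_force: [-2.5, -1.9, 5.3]
grip_width: 0.0112
```

```bash
python3 q.py
```

```text
yaw 94.0 t 24.75 [ 0.5796 -0.0592  0.0832] [-2.5 -1.9  5.3] T [-0.21   0.57   0.234] j7 -0.20 w 0.0112
```

Request:
servo_tool(
  motion=[
    [[0,0,-0.02,0,0,-5,-1],[0,0,-0.02,0,0,-5,-1],[0,0,-0.01,0,0,-5,-1],[0,0,-0.02,0,0,-5,-1],[0,0,-0.02,0,0,-5,-1]],
  ],
)

```text
time: 25.25
tool_pos: [0.5797, -0.0592, 0.0824]
orientation: [0.824, 0.567, -0.0, 0.0]
ft_force: [-3.7, -2.6, 5.3]
grip_width: 0.0113
```

Request:
servo_tool(
  motion=[
    [[0,0,-0.02,0,0,-5,-1],[0,0,-0.02,0,0,-5,-1],[0,0,-0.01,0,0,-5,-1],[0,0,-0.02,0,0,-5,-1],[0,0,-0.02,0,0,-5,-1]],
  ],
)

```text
time: 25.75
tool_pos: [0.5798, -0.0593, 0.0815]
orientation: [0.927, 0.375, -0.0, 0.001]
ft_force: [-3.1, -1.9, 5.1]
grip_width: 0.0111
```

```bash
python3 q.py
```

```text
yaw 44.0 t 25.75 [ 0.5798 -0.0593  0.0815] [-3.1 -1.9  5.1] T [-0.39   0.464  0.313] j7 -0.96 w 0.0111
```

Request:
servo_tool(
  motion=[
    [[0,0,-0.02,0,0,-5,-1],[0,0,-0.02,0,0,-5,-1],[0,0,-0.01,0,0,-5,-1],[0,0,0,0,0,-1,-1]],
  ],
)

```text
time: 26.15
tool_pos: [0.5799, -0.0594, 0.081]
orientation: [0.97, 0.243, 0.0, 0.001]
ft_force: [-2.8, -1.8, 5.6]
grip_width: 0.0113
```

```bash
python3 q.py
```

```text
yaw 28.1 t 26.15 [ 0.5799 -0.0594  0.081 ] [-2.8 -1.8  5.6] T [-0.566  0.498  0.309] j7 -1.20 w 0.0113
```

Torque rose to 0.31 N m, which matches 12 N growing to about 21 N. I release, rise clear and check the bar angle and block.

Request:
servo_tool(
  motion=[
    [[0,0,0,0,0,0,-1],[0,0,0,0,0,0,1],[0,0,0,0,0,0,1],[0,0,0,0,0,0,1],[0,0,0,0,0,0,1]],
  ],
)

```text
time: 26.65
tool_pos: [0.5798, -0.0585, 0.0802]
orientation: [0.97, 0.244, -0.0, -0.0]
ft_force: [0.0, -0.8, -0.4]
grip_width: 0.0691
```

Request:
servo_tool(
  motion=[
    [[0,0,3,0,0,0,1],[0,0,3.8,0,0,0,1],[0,0,1,0,0,0,1],[0,0,0,0,0,0,1],[0,0,0,0,0,0,1]],
  ],
)

```text
time: 27.15
tool_pos: [0.5794, -0.0587, 0.1575]
orientation: [0.97, 0.244, -0.0, -0.0]
ft_force: [-0.2, 0.1, -0.5]
grip_width: 0.0857
```

```bash
python3 q.py; python3 - <<'E'
from h import *
s,im=shot('wrist','w10.png')
g=im.max(2); m=np.zeros_like(g); m[150:300,235:325]=(g[150:300,235:325]<75)*255
m=cv2.morphologyEx(m,cv2.MORPH_CLOSE,np.ones((9,9)))
for c in sorted(cv2.findContours(m,0,1)[0],key=cv2.contourArea)[-2:]: print(cv2.contourArea(c),cv2.minAreaRect(c),cv2.boundingRect(c))
E
```

```text
yaw 28.2 t 27.15 [ 0.5794 -0.0587  0.1575] [-0.2  0.1 -0.5] T [-0.062 -0.031 -0.009] j7 -1.17 w 0.0857
14.0 ((248.0, 222.0), (4.0, 4.0), 90.0) (246, 220, 5, 5)
1231.5 ((278.0, 223.5), (79.0, 22.0), 90.0) (267, 184, 23, 80)
```

```bash
python3 -c "
from plant import ticket; print(ticket.job_done())"
```

```text
the job is handed in; nothing more can be done
None
```

The job is handed in at about 27 s of the 72 s allowed, with no verdict reported. The block is home against the stop, and the screw is tightened half a turn past the foot's first touch.

**Block:** I slid it between the rails until it stalled against the stop at about 21 N. The gap from the bed's front edge to the block's near end measured 36–39 mm against 35 mm nominal. That fits fully home to within measuring error.

**Screw:** I turned the knob clockwise. The torque jumped from 0.02 to 0.15 N m between tool yaw 34° and 24°, so I took 28° as the touch point. I then tightened 180° more with one regrip. Torque at the end was 0.31 N m, which fits roughly 21 N on the block. After letting go, the bar was still in line with the tool at 28°, so it neither slipped nor sprang back.

**Checks that failed or disagreed:**
- **Tool height:** the reported z was about 30 mm off; the bench was felt at -0.0295 m. My first grasp shut in the air above the block, and the probe then pressed on its top with about 38 N. I corrected for this offset from then on.
- **Block yaw:** my first estimate from the top view was 5° off the wrist view. I used the wrist view.
- **Final picture:** I had used all 12 views, so the last check was by image mask on the bar only. I did not look at the block or the bystanders again after tightening. The arm never noticeably touched the tape, nut or spanner.

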